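# Shut and bolt the slide cabinet

## Task

Shut the small grey slide cabinet for the night: push both of its open drawers fully home with the fingertips, and only then push the orange bolt on top all the way to the right (as seen facing the drawers), so that its tongues bar both drawers. Nothing is to be picked up: do not touch or upset the vials standing in the left drawer, and leave the other things on the bench where they are.

Things in the scene. Friction and masses are not known exactly. Their poses are not given: they have to be found in the camera images.
- cabinet: Low grey cabinet, fixed, 130 deep (its x) by 220 wide (its y) by 70 high; origin at the centre of its underside, z up. Its own -x face is the front with the drawers and roughly faces the robot; its +y is to the left for someone facing the drawers. An aluminium guide rail, 10 high, 4 thick, stands on its top 20 behind the front face, along y.
- left_drawer (a joint): Opening of the left drawer in m: 0 = fully shut (front flush with the cabinet), up to 0.09, sliding out along the cabinet's -x. Starts open, stays where it is left, about 1 N of friction. White front 78 wide, from 5 to 61 above the bench, centred 46 left (+y) of the cabinet's middle; open-topped tray behind with side walls 26 high. Two loose vials stand in it.
- left_knob (a point): Centre of the outer end of the left drawer's dark round knob, 16 in diameter, standing 14 out from the middle of the drawer's front, 36 above the bench. Moves with the drawer.
- right_drawer (a joint): Opening of the right drawer in m, as for the left one: 0 = fully shut. Starts open. Same size of front, centred 58 to the right (-y) of the cabinet's middle. Carries a fixed rack of glass slides that reaches no higher than the front.
- right_knob (a point): Centre of the outer end of the right drawer's knob, as for the left one, 36 above the bench.
- bolt (a joint): Travel of the orange bolt in m: about 0 = unlocked (all the way left), 0.032 = fully locked (end stop), sliding along the cabinet's -y. About 1.2 N of friction; stays where left. A flat bar 15 by 122 along the top's front edge, upper side 80 above the bench; two tongues 18 wide hang from it 4 in front of the cabinet's face, 54 to 80 above the bench, 52 left and right of the bolt's middle.
- bolt_grip (a point): Centre of the top of the bolt's upright ribbed orange thumb piece, at the bolt's middle: 14 (cabinet x) by 20 (cabinet y), from 80 to 101 above the bench. It is 9 behind the cabinet's front face. Push it on its left (+y) side. Moves with the bolt.
- vial_blue: Loose small brown vial with blue cap, 21 diameter, 47 high, standing in the left drawer; origin at the centre of its underside.
- vial_white: Loose small white vial, 23 diameter, 51 high, standing in the left drawer; origin at the centre of its underside.
- beaker_large: Loose glass beaker, 75 wide, 92 high, on the bench to the right; origin at the centre of its underside. Bystander.
- beaker_small: Loose glass beaker, 53 wide, 68 high, on the bench to the left; origin at the centre of its underside. Bystander.
- dropper_bottle: Loose brown dropper bottle with black cap, 34 diameter, 63 high, on the bench to the left; origin at the centre of its underside. Bystander.
- petri_dish: Loose round dish with pink filling, 92 diameter, 15 high, on the bench to the right; origin at the centre of its underside. Bystander.

How it is judged:
On the way, in this order (a step that is already met when the one before it is completed fails the run):
1. both drawers are fully shut, the bolt still unlocked (value of joint each of left_drawer, right_drawer below 0.003 m and value of joint bolt below 0.008 m), for 0.2 s.
2. the bolt is pushed all the way to the right with both drawers shut (value of joint each of left_drawer, right_drawer below 0.003 m and value of joint bolt above 0.028 m), for 0.2 s.
At the end, for the whole second after the job is handed in: Both drawers are within 3 mm of fully shut, the bolt has travelled at least 28 of its 32 mm, both vials stand upright (within 0.2 rad) and still in the left drawer inside the cabinet, and the four loose bystanders are within 15 mm of where they stood (all of step 2 and angle between each of vial_blue, vial_white's own z axis and vertical below 0.2 rad and linear speed of each of vial_blue, vial_white below 0.02 m/s and x of vial_blue in the frame of cabinet between -0.065 and 0.065 m and y of vial_blue in the frame of cabinet between 0.006 and 0.086 m and x of vial_white in the frame of cabinet between -0.065 and 0.065 m and y of vial_white in the frame of cabinet between 0.006 and 0.086 m and distance of each of beaker_large, beaker_small, dropper_bottle, petri_dish from where it was at the start of the episode below 0.015 m); the robot touches nothing.
It fails at once if the bolt is pushed more than 10 mm while a drawer is still open by more than 6 mm (value of joint bolt above 0.01 m and value of joint any of left_drawer, right_drawer above 0.006 m).
It fails at once if a vial is touched by the robot (more than 0.5 N) (contact force between any of vial_blue, vial_white and the fingers above 0.5 N or contact force between any of vial_blue, vial_white and the arm above 0.5 N).
It fails at once if a vial is knocked over (tilted more than 0.5 rad) or lifted (angle between any of vial_blue, vial_white's own z axis and vertical above 0.5 rad or height (world z) of any of vial_blue, vial_white above 0.035 m).
It fails at once if a bystander is moved more than 15 mm (distance of any of beaker_large, beaker_small, dropper_bottle, petri_dish from where it was at the start of the episode above 0.015 m).
It also fails if it takes over 64 s, if anything falls off the work surface, if the arm or the gripper's body presses on something with over 40 N, if the wrist force passes 120 N, or if a joint passes its speed limit or range.

## Robot

A 6-joint arm with a two-finger parallel gripper is mounted at the origin on a cart in front of the work surface, level with it; the furniture and walls round the work are solid. World frame = base frame: x ahead of the robot, y to its left, z up, the work surface at z = 0. Lengths are in m, angles in rad, forces in N, time in s.
With the tool pointing down it reaches from about 0.35 to 0.975 m from the base axis. Payload 7.1 kg.
Tool frame: the origin (TCP) lies between the finger pads; the fingertips stand 22 mm ahead of it and the grasp point (between the pads) lies 3 mm ahead of it (env.tips_ahead is the distance from the TCP to the fingertips, in m); y points along the fingers, x is the direction in which the jaws open and shut, and the axes are right-handed (so a half turn about y gives the same grasp; the last joint's range is limited). The gripper opens to 88 mm and grips with 3 to 60 N. Pads are 20 mm wide; open, the fingers measure 115 mm over their backs; the gripper's body (75 mm by 178 mm) begins 61 mm behind the grasp point.
Start: joints at [-1.244, 0.423, 1.63, -0, 1.089, -0.019], TCP at [0.212, -0.588, 0.245] pointing down, gripper open.
Joint ranges: [-3, 3], [-0.9, 2.11], [0.09, 2.58], [-1.31, 4.45], [0.11, 2.69], [-2.54, 2.54]. Speed limits (rad/s): [2.39, 2.39, 3.01, 3.14, 3.14, 3.14].

## Interface

Orientations are given as a unit quaternion [w, x, y, z].
In Python, from bench import env gives the robot as it stands. The module is installed in compiled form; this text tells all that it offers.
- The arm moves only by the tool step_arm, never from a script. Its arguments are lists of equal length, an entry for each row: "offset": the shift along the tool's x, y, z in m, a list of three; "spin": the turn about the tool's y in degrees; "grip": the finger opening in m, from 0 to 0.0878. A call has 1 to 10 rows; each row is the pose to reach, as a shift and turn from the pose commanded when the call began, along the tool's axes at that moment; what a row does not reach only later rows make up. A row lasts 1/12 s, in which the tool goes at most 41.7 mm and 7.16 degrees, less where a joint would pass 70% of its speed; a pose out of reach is approached as far as the arm can. A call with a gripper value outside its range is refused whole. The fingers move at their own pace and stop on an object; "squeeze" is the grip in N (left out, the last holds). Time passes only in rows, so rows that repeat a pose let the fingers close. It gives the time, the measured TCP pose, the force and the opening at its end, in the units of the state.
- env.sense(): the state, without advancing time (a new reading comes with each control period).
- env.grab_frame(name): name is "side" or "top" or "wrist"; returns a dict with "pixels" (384x512x3 uint8, red, green, blue), "mtx" (3x3 intrinsics, pixels), "dist_coeffs" ([k1, k2, p1, p2, k3] as OpenCV has them; the pictures are not rectified), "xyz" and "orientation" of the camera in the world; the wrist camera has in their place "mount" (4x4, takes a point from camera to tool coordinates, whose origin is the TCP and whose axes are the tool frame's). Camera axes: x right, y up, looking along -z (the intrinsics and any distortion apply to the point x, -y, -z); pixel columns grow to the right and rows downward; lengths in m; the calibration is good to about 2 mm. A picture is of the moment at which its call begins: read the wrist's pose just before it. There is no depth.
- env.job_done(): hands the job in, once; it reports no verdict.
The state is a dict: "t": time; "q": joint angles; "qvel": joint speeds; "joint_torque": joint torques, N m; "tcp_pos": TCP position; "tool_rot": TCP orientation; "contact_force": force on the tool from outside, world axes, zero at the start; "torque": the same for the moment, N m; "width": finger opening in m.
Only numpy, scipy, OpenCV 4.12 (cv2) and the standard library are available. Lean on these libraries where they do the work, as an engineer would, in place of code of your own. Each camera call takes 0.05 s, during which the arm holds its last target.

## Working session

There is one attempt and no reset: what is moved stays moved. The work goes in short steps, Python scripts to look and compute and a tool call to move; the robot and the scene stay as the last step left them, time stands still between calls to the robot, and variables do not carry over. Pictures are saved under pics/ and viewed, and the job is handed in when it is done.

Besides the shell and the picture viewer there is one more tool, called by a JSON object that holds its "api" and its "payload". step_arm: Moves the arm, as the interface text tells. Its arguments: {"type":"object","properties":{"offset":{"type":"array"},"spin":{"type":"array"},"grip":{"type":"array"},"squeeze":{"type":"number"}},"required":["offset","spin","grip"]}

```bash
mkdir -p pics; python3 - <<'E'
from bench import env
import cv2,pickle
s=env.sense();print({k:s[k] for k in('t','tcp_pos','tool_rot','width','contact_force')},env.tips_ahead)
d={}
for n in('side','top','wrist'):
    f=env.grab_frame(n);d[n]=f;cv2.imwrite(f'pics/{n}0.png',f['pixels'][:,:,::-1])
    print(n,f['mtx'],f['dist_coeffs'],f.get('xyz'),f.get('orientation'),f.get('mount'))
pickle.dump(d,open('f0.pkl','wb'))
E
```

```text
{'t': 0.0, 'tcp_pos': array([ 0.2116837 , -0.58751975,  0.24389988]), 'tool_rot': array([ 0.57888217, -0.57826011,  0.40695283, -0.40607889]), 'width': 0.0878750889079718, 'contact_force': array([ 0.25726389, -0.00871969, -0.64481838])} 0.022
side [[357.73265834   0.         257.04984625]
 [  0.         357.73265834 190.79983255]
 [  0.           0.           1.        ]] [-0.08903847  0.          0.          0.          0.        ] [0.29978114 0.57026362 0.64849499] [-0.1310724  -0.07023401  0.43590334  0.8876235 ] None
top [[355.37701661   0.         252.50223346]
 [  0.         355.37701661 190.45437017]
 [  0.           0.           1.        ]] [-0.09747998  0.          0.          0.          0.        ] [ 0.34011723 -0.11964428  1.179632  ] [ 0.71348707  0.06221675 -0.0609707  -0.69523223] None
wrist [[301.7489687    0.         254.75134673]
 [  0.         301.7489687  189.46394501]
 [  0.           0.           1.        ]] [-0.06652894  0.          0.          0.          0.        ] None None [[ 9.99999999e-01 -3.97535839e-05  2.68614975e-05 -7.09145045e-04]
 [ 3.77105551e-05  3.05131678e-01 -9.52310169e-01 -1.39997532e-01]
 [ 2.96614484e-05  9.52310169e-01  3.05131679e-01  8.46420521e-02]
 [ 0.00000000e+00  0.00000000e+00  0.00000000e+00  1.00000000e+00]]
```

View pics/side0.png

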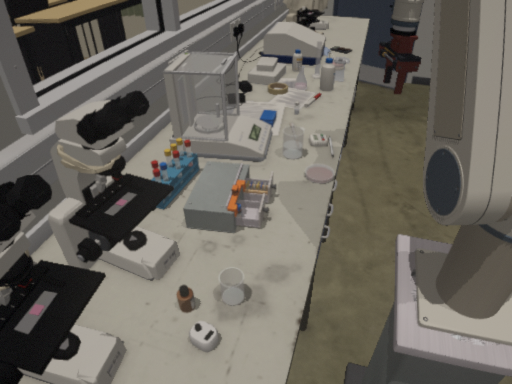

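View pics/top0.png

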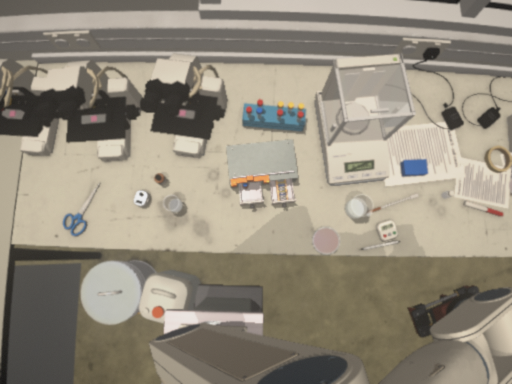

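```bash
python3 - <<'E'
import cv2
for n,(a,b,c,d) in {'side':(0,300,150,400),'top':(0,300,60,400)}.items():
    i=cv2.imread(f'pics/{n}0.png');print(i.shape)
from scipy.spatial.transform import Rotation as R
print(R.from_quat([-0.57826011,  0.40695283, -0.40607889,0.57888217]).as_matrix().round(3))
E
```

```text
(384, 512, 3)
(384, 512, 3)
[[ 0.339 -0.001  0.941]
 [-0.941  0.001  0.339]
 [-0.002 -1.     0.   ]]
```

```bash
cat > h.py <<'E'
import numpy as np,cv2
from scipy.spatial.transform import Rotation as R
def cam(f,s=None):
    if f.get('mount') is not None:
        T=np.eye(4);q=s['tool_rot'];T[:3,:3]=R.from_quat([q[1],q[2],q[3],q[0]]).as_matrix();T[:3,3]=s['tcp_pos']
        M=T@f['mount'];return M[:3,:3],M[:3,3]
    q=f['orientation'];return R.from_quat([q[1],q[2],q[3],q[0]]).as_matrix(),np.array(f['xyz'])
def ray(f,uv,s=None):
    Rm,c=cam(f,s);p=cv2.undistortPoints(np.array(uv,float).reshape(-1,1,2),f['mtx'],np.array(f['dist_coeffs'])).reshape(-1,2)
    return c,np.c_[p[:,0],-p[:,1],-np.ones(len(p))]@Rm.T
def onz(f,uv,z,s=None):
    c,d=ray(f,uv,s);return c+d*((z-c[2])/d[:,2])[:,None]
def proj(f,P,s=None):
    Rm,c=cam(f,s);p=(np.atleast_2d(P)-c)@Rm;p=p*[1,-1,-1]
    return cv2.projectPoints(p.reshape(-1,1,3),np.zeros(3),np.zeros(3),f['mtx'],np.array(f['dist_coeffs']))[0].reshape(-1,2)
def zoom(f,box,k,out):
    x0,y0,x1,y1=box;cv2.imwrite(out,cv2.resize(f['pixels'][y0:y1,x0:x1,::-1],None,fx=k,fy=k,interpolation=cv2.INTER_CUBIC))
E
python3 - <<'E'
from h import *;import pickle
d=pickle.load(open('f0.pkl','rb'))
zoom(d['top'],(215,130,315,220),7,'pics/topz.png')
zoom(d['side'],(175,150,295,240),6,'pics/sidez.png')
E
```

```text
(no output)
```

View pics/topz.png

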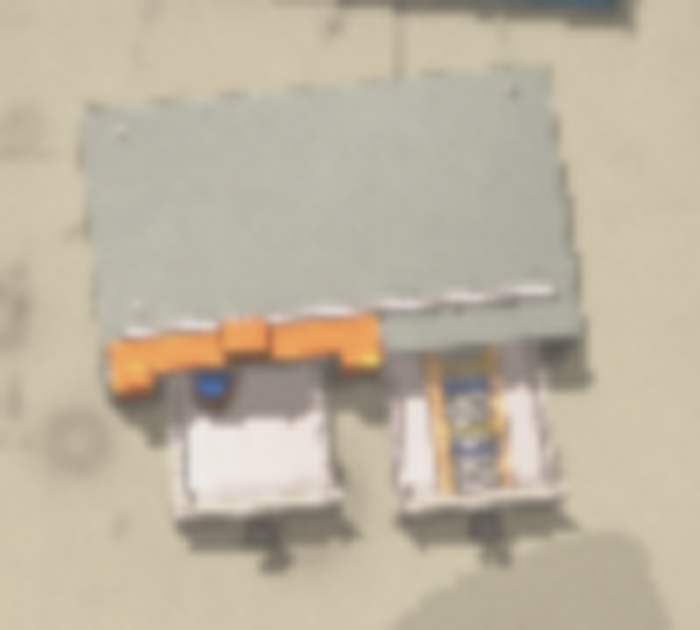

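View pics/sidez.png

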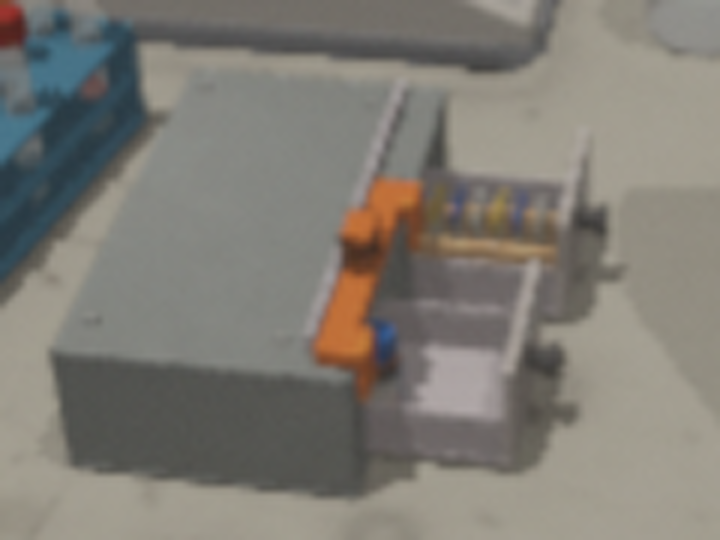

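View pics/wrist0.png

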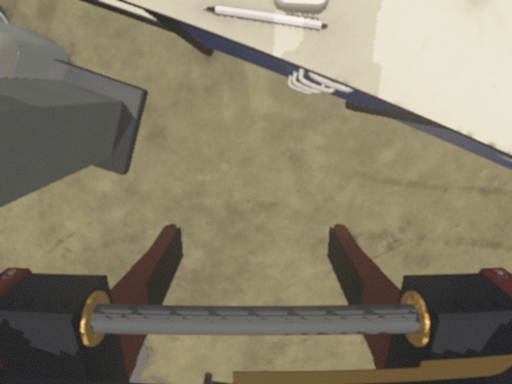

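```bash
python3 - <<'E'
from h import *;import pickle
d=pickle.load(open('f0.pkl','rb'));f=d['top']
z=lambda L:[(215+(x+.5)/7-.5,130+(y+.5)/7-.5) for x,y in L]
P=onz(f,z([(83,110),(548,68),(580,345)]),.07)[:,:2];print('corners',P, np.linalg.norm(P[1]-P[0]),np.linalg.norm(P[2]-P[1]))
print('fronttop L,R', onz(f,z([(178,520),(342,497),(400,512),(562,490)]),.061)[:,:2])
# fit cabinet: model corners
M=np.array([(.065,.11),(.065,-.11),(-.065,-.11)])
mc,pc=M.mean(0),P.mean(0);U,S,V=np.linalg.svd((M-mc).T@(P-pc));Rm=V.T@U.T
t=pc-Rm@mc;print('yaw',np.degrees(np.arctan2(Rm[1,0],Rm[0,0])),'o',t,'resid',(M@Rm.T+t-P))
np.savez('cab.npz',R=Rm,t=t)
inv=lambda p:(p-t)@Rm
print('drawers in cab',inv(onz(f,z([(178,520),(342,497),(400,512),(562,490)]),.061)[:,:2]))
print('knob ends?',inv(onz(f,z([(268,540),(490,530)]),.036)[:,:2]))
# orange
hsv=cv2.cvtColor(f['pixels'],cv2.COLOR_RGB2HSV);m=cv2.inRange(hsv,(5,140,120),(18,255,255));m[:130]=0;m[220:]=0;m[:,:215]=0;m[:,275:]=0
print('thumb',inv(onz(f,z([(246,335)]),.101)[:,:2]))
print('bolt ends',inv(onz(f,z([(108,345),(380,317)]),.08)[:,:2]))
fs=d['side'];g=lambda L:[(175+(x+.5)/6-.5,150+(y+.5)/6-.5) for x,y in L]
print('side corners',inv(onz(fs,g([(197,72),(447,93),(55,353),(365,380)]),.07)[:,:2]))
print('side thumb',inv(onz(fs,g([(362,222)]),.101)[:,:2]))
print('side front tops',inv(onz(fs,g([(540,262),(508,372),(588,130),(562,230)]),.061)[:,:2]))
for n,(u,v),zz in [('beakL',(357,207),0),('petri',(325,240),.015),('beakS',(174,205),0),('drop',(160,179),.03)]: print(n,onz(f,[(u,v)],zz)[:,:2],inv(onz(f,[(u,v)],zz)[:,:2]))
E
```

```text
corners [[ 0.68243436 -0.02656418]
 [ 0.70858788 -0.24243191]
 [ 0.57695068 -0.25762512]] 0.21744627395406035 0.13251107915885424
fronttop L,R [[ 0.49296848 -0.07652179]
 [ 0.50544249 -0.15068511]
 [ 0.49923873 -0.1771604 ]
 [ 0.51121905 -0.25078432]]
yaw 6.432378288778502 o [ 0.63035292 -0.14153189] resid [[ 0.00018601  0.0016218 ]
 [-0.00132079 -0.00112552]
 [ 0.00113478 -0.00049627]]
drawers in cab [[-0.12923646  0.07999209]
 [-0.12514952  0.00489818]
 [-0.13428028 -0.02071544]
 [-0.13062349 -0.09521804]]
knob ends? [[-0.13863986  0.03978464]
 [-0.1429044  -0.06321187]]
thumb [[-0.05499325  0.04240896]]
bolt ends [[-0.0497091   0.10466861]
 [-0.04741666 -0.01894205]]
side corners [[ 0.06831561 -0.10766058]
 [-0.05806243 -0.11000877]
 [ 0.06394439  0.10996471]
 [-0.06794881  0.10386572]]
side thumb [[-0.05271817  0.03906906]]
side front tops [[-0.12337431  0.00280361]
 [-0.12279759  0.07858444]
 [-0.12875581 -0.10320081]
 [-0.12922362 -0.02212792]]
beakL [[ 0.50045306 -0.46866826]] [[-0.16573136 -0.31052423]]
petri [[ 0.38713392 -0.35596188]] [[-0.26571057 -0.18583216]]
beakS [[0.49145363 0.14775112]] [[-0.10561636  0.30302286]]
drop [[0.57335281 0.19357872]] [[-0.01909867  0.33938676]]
```

```bash
cat >> h.py <<'E'
yaw=np.radians(6.8);CR=np.array([[np.cos(yaw),-np.sin(yaw)],[np.sin(yaw),np.cos(yaw)]]);CO=np.array([0.6303,-0.1415])
def cabw(x,y,z):return np.r_[CR@[x,y]+CO,z]
def incab(p):return np.r_[CR.T@(np.array(p)[:2]-CO),p[2]]
def off(s,tgt,base=None):
    q=s['tool_rot'];return R.from_quat([q[1],q[2],q[3],q[0]]).as_matrix().T@(tgt-(s['tcp_pos'] if base is None else base))
E
python3 - <<'E'
from h import *
from bench import env
s=env.sense()
for n,p in {'R high':(-.20,-.059,.245),'R low':(-.2,-.059,.055)}.items(): print(n,cabw(*p),off(s,cabw(*p)))
q=s['tool_rot'];m=R.from_quat([q[1],q[2],q[3],q[0]]).as_matrix();print('spin',np.degrees(np.arctan2(m[1,2],m[0,2]))-6.8)
E
```

```text
R high [ 0.43869273 -0.22376576  0.245     ] [-0.26538759 -0.00061156  0.33685399]
R low [ 0.43869273 -0.22376576  0.055     ] [-0.26514863  0.18938829  0.33685036]
spin 13.009883165725885
```

{"api": "step_arm", "payload": {"offset": [[-0.265, 0, 0.337], [-0.265, 0, 0.337], [-0.265, 0, 0.337], [-0.265, 0, 0.337], [-0.265, 0, 0.337], [-0.265, 0, 0.337], [-0.265, 0, 0.337], [-0.265, 0, 0.337], [-0.265, 0, 0.337], [-0.265, 0, 0.337]], "spin": [13, 13, 13, 13, 13, 13, 13, 13, 13, 13], "grip": [0, 0, 0, 0, 0, 0, 0, 0, 0, 0], "squeeze": 10}}

```text
t: 0.98
tcp_pos: [0.4332, -0.2327, 0.2447]
tool_rot: [0.529, -0.529, 0.469, -0.469]
contact_force: [-0.3, -0.2, 0.0]
width: 0.0245
```

{"api": "step_arm", "payload": {"offset": [[0, 0, 0], [0, 0, 0], [0, 0, 0], [0, 0, 0]], "spin": [0, 0, 0, 0], "grip": [0, 0, 0, 0]}}

```text
t: 1.32
tcp_pos: [0.4321, -0.2356, 0.2446]
tool_rot: [-0.528, 0.529, -0.47, 0.47]
contact_force: [-0.0, -0.3, -0.1]
width: 0.0009
```

```bash
python3 - <<'E'
from h import *
from bench import env
s=env.sense();print(s['tcp_pos'],incab(s['tcp_pos']),s['tool_rot'],s['width'],s['q'],s['contact_force'])
f=env.grab_frame('wrist');cv2.imwrite('pics/w1.png',f['pixels'][:,:,::-1])
import pickle;pickle.dump((s,f),open('w1.pkl','wb'))
for n,p in {'R knob at 65':(-.144,-.058,.036),'L knob':(-.139,.046,.036)}.items(): print(n,proj(f,cabw(*p),s))
E
```

```text
[ 0.43210346 -0.23556851  0.24456158] [-0.20794042 -0.06993953  0.24456158] [-0.52842214  0.52864622 -0.46981509  0.46965627] 0.0009346097266341295 [-5.23152358e-01  2.28015377e-01  1.91771733e+00 -3.15700055e-04
  9.96143958e-01  9.30150735e-01] [-0.01522593 -0.32834665 -0.1352968 ]
R knob at 65 [[244.77067961 112.29810157]]
L knob [[152.78366855 108.46996806]]
```

View pics/w1.png

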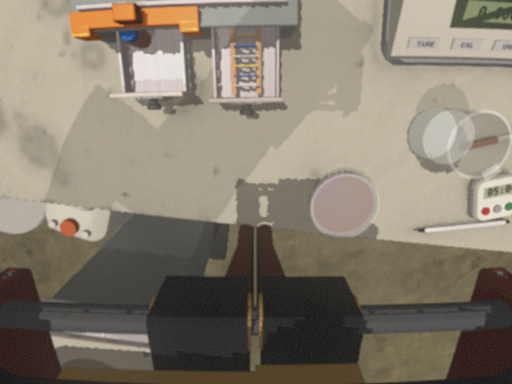

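{"api": "step_arm", "payload": {"offset": [[-0.012, 0.04, 0.015], [-0.012, 0.08, 0.015], [-0.012, 0.12, 0.015], [-0.012, 0.16, 0.025], [-0.012, 0.19, 0.035], [-0.012, 0.19, 0.038], [-0.012, 0.19, 0.038], [-0.012, 0.19, 0.038]], "spin": [0, 0, 0, 0, 0, 0, 0, 0], "grip": [0, 0, 0, 0, 0, 0, 0, 0]}}

```text
t: 2.03
tcp_pos: [0.4692, -0.2194, 0.0559]
tool_rot: [0.529, -0.528, 0.469, -0.47]
contact_force: [-0.1, -0.3, 0.2]
width: 0.0004
```

```bash
cat > look.py <<'E'
import sys
from h import *
from bench import env
s=env.sense();print(s['t'],s['tcp_pos'],'cab',incab(s['tcp_pos']).round(4),s['contact_force'].round(2),s['width'])
for n in sys.argv[2:]:
    f=env.grab_frame(n)
    if n=='wrist': cv2.imwrite(f'pics/{sys.argv[1]}w.png',f['pixels'][:,:,::-1])
    else: zoom(f,(215,130,315,220) if n=='top' else (175,150,295,240),6,f'pics/{sys.argv[1]}{n[0]}.png')
E
python3 look.py a wrist side
```

```text
2.0333 [ 0.46923911 -0.2193512   0.05591711] cab [-0.1691 -0.0582  0.0559] [-0.15 -0.35  0.24] 0.00040139147017583204
```

View pics/aw.png

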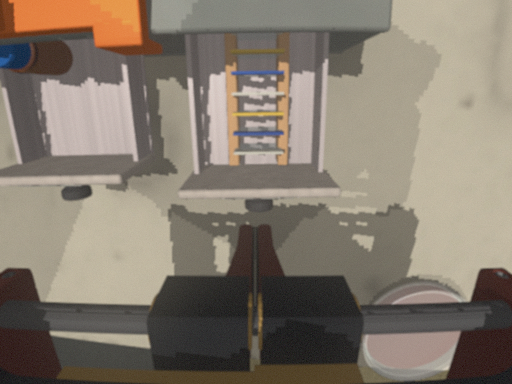

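View pics/as.png

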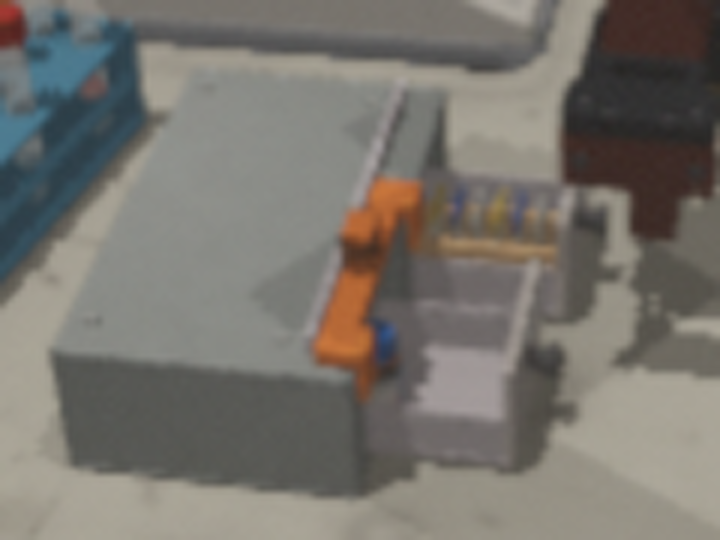

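{"api": "step_arm", "payload": {"offset": [[0, 0, 0.006], [0, 0, 0.012], [0, 0, 0.018], [0, 0, 0.024], [0, 0, 0.03], [0, 0, 0.036], [0, 0, 0.042], [0, 0, 0.048], [0, 0, 0.054], [0, 0, 0.06]], "spin": [0, 0, 0, 0, 0, 0, 0, 0, 0, 0], "grip": [0, 0, 0, 0, 0, 0, 0, 0, 0, 0]}}

```text
t: 2.97
tcp_pos: [0.529, -0.2108, 0.0545]
tool_rot: [-0.529, 0.529, -0.47, 0.469]
contact_force: [-2.1, 0.7, 0.7]
width: 0.0005
```

{"api": "step_arm", "payload": {"offset": [[0, 0, 0.004], [0, 0, 0.008], [0, 0, 0.011], [0, 0, 0.014], [0, 0, 0.016], [0, 0, 0.016]], "spin": [0, 0, 0, 0, 0, 0], "grip": [0, 0, 0, 0, 0, 0]}}

```text
t: 3.47
tcp_pos: [0.545, -0.2093, 0.0547]
tool_rot: [0.529, -0.529, 0.469, -0.47]
contact_force: [-0.1, 0.2, -0.4]
width: 0.0007
```

```bash
python3 look.py b wrist side
```

```text
3.4667 [ 0.54499032 -0.2092603   0.05471778] cab [-0.0927 -0.0572  0.0547] [-0.14  0.18 -0.35] 0.0006869384359122751
```

View pics/bw.png

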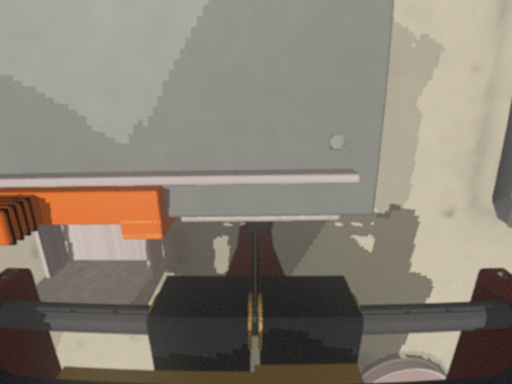

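View pics/bs.png

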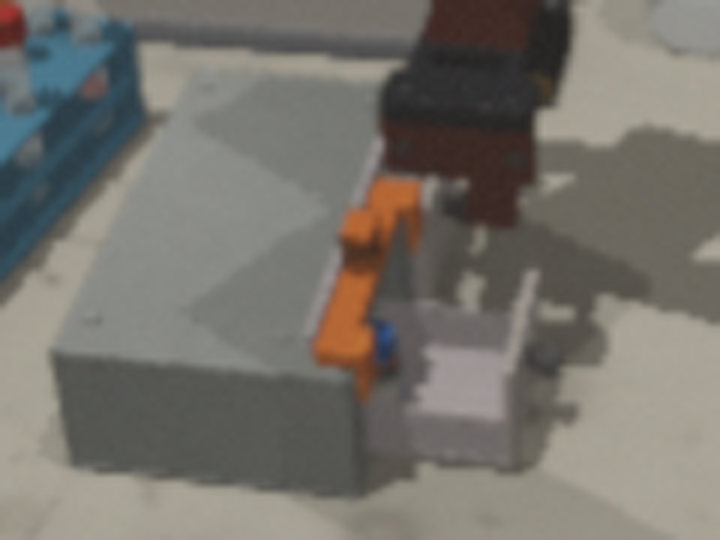

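{"api": "step_arm", "payload": {"offset": [[0, 0, 0.001], [0, 0, 0.002], [0, 0, 0.003], [0, 0, 0.004]], "spin": [0, 0, 0, 0], "grip": [0, 0, 0, 0]}}

```text
t: 3.9
tcp_pos: [0.5485, -0.2089, 0.0548]
tool_rot: [-0.529, 0.529, -0.469, 0.469]
contact_force: [-1.8, -0.1, 0.5]
width: 0.0003
```

{"api": "step_arm", "payload": {"offset": [[0, 0, 0.001], [0, 0, 0.002], [0, 0, 0.003]], "spin": [0, 0, 0], "grip": [0, 0, 0]}}

```text
t: 4.15
tcp_pos: [0.5511, -0.2084, 0.0547]
tool_rot: [-0.529, 0.529, -0.47, 0.469]
contact_force: [-5.2, -1.5, 3.5]
width: 0.0006
```

{"api": "step_arm", "payload": {"offset": [[0, 0, 0.001], [0, 0, 0.001], [0, 0, 0.001]], "spin": [0, 0, 0], "grip": [0, 0, 0]}}

```text
t: 4.4
tcp_pos: [0.5511, -0.2084, 0.0546]
tool_rot: [-0.528, 0.529, -0.47, 0.469]
contact_force: [-6.0, -3.1, 5.6]
width: 0.0007
```

```bash
python3 look.py c wrist
```

```text
4.4 [ 0.55113706 -0.20837641  0.05463425] cab [-0.0865 -0.057   0.0546] [-5.99 -3.15  5.64] 0.0007141642604810585
```

View pics/cw.png

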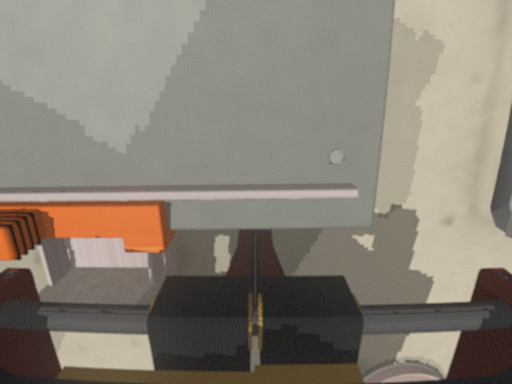

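{"api": "step_arm", "payload": {"offset": [[0, 0, -0.03], [0, 0, -0.06], [0, 0, -0.08], [-0.035, 0, -0.08], [-0.07, 0, -0.08], [-0.103, 0, -0.08], [-0.103, 0, -0.08], [-0.103, 0, -0.08]], "spin": [0, 0, 0, 0, 0, 0, 0, 0], "grip": [0, 0, 0, 0, 0, 0, 0, 0]}}

```text
t: 5.12
tcp_pos: [0.4609, -0.1142, 0.0548]
tool_rot: [0.53, -0.529, 0.469, -0.469]
contact_force: [1.0, 0.3, 0.6]
width: 0.0005
```

```bash
python3 look.py d wrist
```

```text
5.1167 [ 0.46085916 -0.1141509   0.05477013] cab [-0.165   0.0472  0.0548] [0.98 0.26 0.61] 0.0004923235939067792
```

View pics/dw.png

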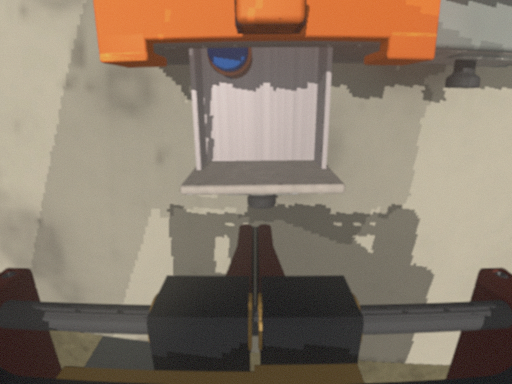

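{"api": "step_arm", "payload": {"offset": [[0.002, 0, 0.003], [0.002, 0, 0.006], [0.002, 0, 0.009], [0.002, 0, 0.012], [0.002, 0, 0.015], [0.002, 0, 0.018], [0.002, 0, 0.021], [0.002, 0, 0.024], [0.002, 0, 0.027], [0.002, 0, 0.03]], "spin": [0, 0, 0, 0, 0, 0, 0, 0, 0, 0], "grip": [0, 0, 0, 0, 0, 0, 0, 0, 0, 0]}}

```text
t: 6.0
tcp_pos: [0.4909, -0.1138, 0.0546]
tool_rot: [-0.529, 0.529, -0.469, 0.469]
contact_force: [-0.3, -0.7, -0.5]
width: 0.0004
```

{"api": "step_arm", "payload": {"offset": [[0, 0, 0.003], [0, 0, 0.006], [0, 0, 0.009], [0, 0, 0.012], [0, 0, 0.015], [0, 0, 0.018], [0, 0, 0.021], [0, 0, 0.024], [0, 0, 0.027], [0, 0, 0.03]], "spin": [0, 0, 0, 0, 0, 0, 0, 0, 0, 0], "grip": [0, 0, 0, 0, 0, 0, 0, 0, 0, 0]}}

```text
t: 6.83
tcp_pos: [0.5209, -0.1103, 0.0547]
tool_rot: [0.529, -0.529, 0.469, -0.469]
contact_force: [-0.6, 2.7, 1.2]
width: 0.0002
```

```bash
python3 look.py e wrist side
```

```text
6.8333 [ 0.52087752 -0.1103139   0.05470379] cab [-0.105   0.0439  0.0547] [-0.6   2.72  1.18] 0.00024157550077170904
```

View pics/ew.png

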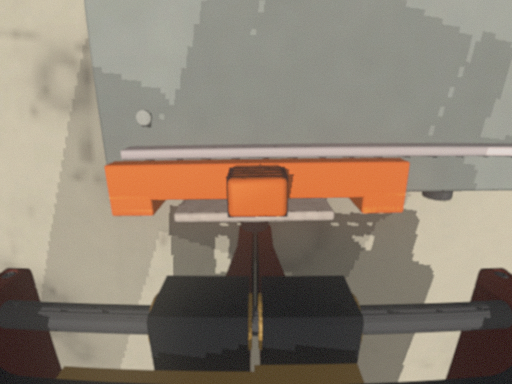

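View pics/es.png

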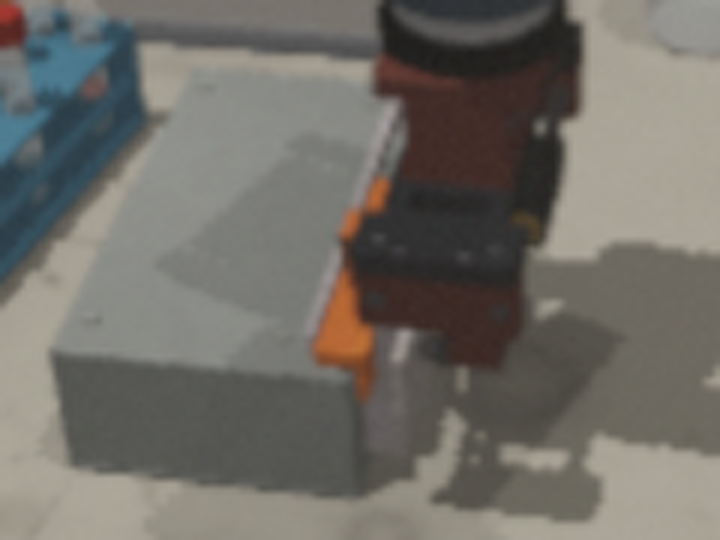

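```bash
python3 - <<'E'
from h import *;import pickle
f=pickle.load(open('f0.pkl','rb'))['side']
for x in(-.105-.0375,-.105+.0375):
  for z in(.095,.113,.13):
    print(x,z,((proj(f,cabw(x,.133,z))-[175,150])*6).round())
s,_=pickle.load(open('w1.pkl','rb'))
E
```

```text
-0.1425 0.095 [[532. 398.]]
-0.1425 0.113 [[532. 363.]]
-0.1425 0.13 [[532. 329.]]
-0.0675 0.095 [[344. 377.]]
-0.0675 0.113 [[341. 342.]]
-0.0675 0.13 [[339. 308.]]
```

{"api": "step_arm", "payload": {"offset": [[0, 0, 0.002], [0, 0, 0.004], [0, 0, 0.006], [0, 0, 0.008], [0, 0, 0.01], [0, 0, 0.012], [0, 0, 0.014], [0, 0, 0.015]], "spin": [0, 0, 0, 0, 0, 0, 0, 0], "grip": [0, 0, 0, 0, 0, 0, 0, 0]}}

```text
t: 7.6
tcp_pos: [0.5358, -0.1085, 0.0547]
tool_rot: [0.529, -0.529, 0.469, -0.469]
contact_force: [-1.6, 0.1, 0.7]
width: 0.0006
```

{"api": "step_arm", "payload": {"offset": [[0, 0, 0.001], [0, 0, 0.002], [0, 0, 0.003]], "spin": [0, 0, 0], "grip": [0, 0, 0]}}

```text
t: 7.85
tcp_pos: [0.5378, -0.1082, 0.0546]
tool_rot: [-0.529, 0.529, -0.47, 0.469]
contact_force: [-6.1, -1.7, 5.2]
width: 0.0007
```

{"api": "step_arm", "payload": {"offset": [[0, 0, 0.001], [0, 0, 0.001], [0, 0, 0.001]], "spin": [0, 0, 0], "grip": [0, 0, 0]}}

```text
t: 8.1
tcp_pos: [0.5378, -0.1081, 0.0545]
tool_rot: [-0.528, 0.53, -0.47, 0.468]
contact_force: [-6.4, -1.6, 5.1]
width: 0.0003
```

```bash
python3 look.py g wrist
```

```text
8.1 [ 0.53781543 -0.10814386  0.05448642] cab [-0.0879  0.0441  0.0545] [-6.41 -1.61  5.08] 0.00025275131243321304
```

View pics/gw.png

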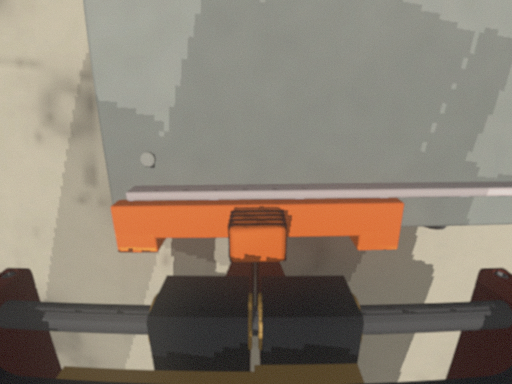

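{"api": "step_arm", "payload": {"offset": [[0, 0, -0.02], [0, 0, -0.05], [0, 0, -0.08], [0, -0.03, -0.09], [0, -0.065, -0.09], [0, -0.1, -0.09], [0, -0.11, -0.09], [0, -0.11, -0.09], [0, -0.11, -0.09]], "spin": [0, 0, 0, 0, 0, 0, 0, 0, 0], "grip": [0, 0, 0, 0, 0, 0, 0, 0, 0]}}

```text
t: 8.9
tcp_pos: [0.4505, -0.1188, 0.1648]
tool_rot: [0.529, -0.529, 0.469, -0.47]
contact_force: [-0.2, -0.1, -0.9]
width: 0.0003
```

```bash
python3 look.py h wrist side top; python3 - <<'E'
from h import *
from bench import env
import pickle
s=env.sense();f=env.grab_frame('wrist');pickle.dump((s,f),open('h.pkl','wb'));zoom(f,(100,20,380,190),2.8,'pics/hz.png')
E
```

```text
8.9 [ 0.4504885  -0.11884455  0.16481067] cab [-0.1759  0.0438  0.1648] [-0.25 -0.08 -0.95] 0.00032202405690100346
```

View pics/hw.png

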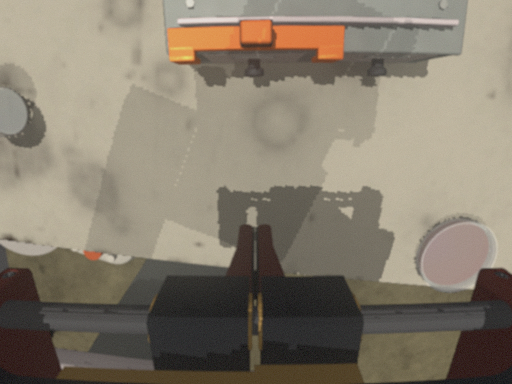

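View pics/hs.png

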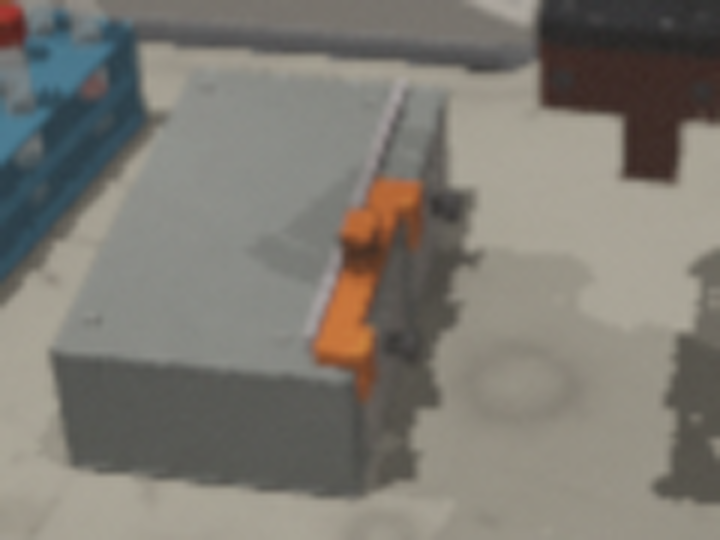

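View pics/hz.png

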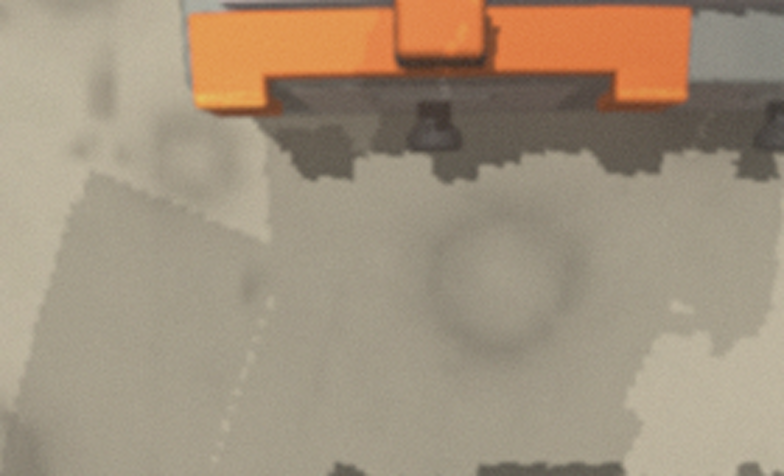

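```bash
python3 - <<'E'
from h import *;import pickle
s,f=pickle.load(open('h.pkl','rb'))
i=f['pixels'];hsv=cv2.cvtColor(i,cv2.COLOR_RGB2HSV);m=cv2.inRange(hsv,(3,150,100),(20,255,255));m[100:]=0
x,y,w,h=cv2.boundingRect(m);print(x,y,w,h)
ic=lambda uv,z:[incab(p).round(4) for p in onz(f,uv,z,s)]
print('bolt front ends low',ic([(169,60),(343,60)],.078), 'thumb top',ic([(241,22),(271,22),(241,42),(271,42)],.101))
print('knobs',ic([(254,71),(377,71)],.036)); print('rail ends',ic([(180,22),(458,22)],.08))
print('tgt above', off(s,cabw(-.057,.085,.165)), off(s,cabw(-.057,.085,.109)))
E
```

```text
168 17 179 43
bolt front ends low [array([-0.0699,  0.1052,  0.078 ]), array([-0.0698, -0.0165,  0.078 ])] thumb top [array([-0.0507,  0.0536,  0.101 ]), array([-0.0506,  0.0353,  0.101 ]), array([-0.0621,  0.0537,  0.101 ]), array([-0.0621,  0.0352,  0.101 ])]
knobs [array([-0.0749,  0.0459,  0.036 ]), array([-0.0738, -0.0575,  0.036 ])]
rail ends [array([-0.0459,  0.0956,  0.08  ]), array([-0.0426, -0.0952,  0.08  ])]
tgt above [-0.04060927 -0.00214919  0.12011896] [-0.04054584  0.05385058  0.12026413]
```

```bash
python3 look.py h2 wrist; python3 - <<'E'
import cv2;i=cv2.imread('pics/h2w.png');cv2.imwrite('pics/h2z.png',cv2.resize(i[0:90,150:480],None,fx=2.4,fy=2.4,interpolation=2))
E
```

```text
9.1 [ 0.44918144 -0.11843733  0.16308911] cab [-0.1771  0.0443  0.1631] [-0.04  0.25  0.61] 0.00031375755102746005
```

View pics/h2z.png

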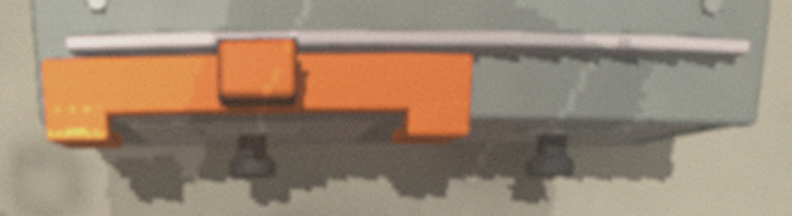

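{"api": "step_arm", "payload": {"offset": [[-0.02, 0, 0.03], [-0.035, 0, 0.06], [-0.044, 0, 0.09], [-0.044, 0, 0.12], [-0.044, 0, 0.12], [-0.044, 0.025, 0.12], [-0.044, 0.045, 0.12], [-0.044, 0.054, 0.12], [-0.044, 0.054, 0.12], [-0.044, 0.054, 0.12]], "spin": [0, 0, 0, 0, 0, 0, 0, 0, 0, 0], "grip": [0, 0, 0, 0, 0, 0, 0, 0, 0, 0]}}

```text
t: 9.98
tcp_pos: [0.5633, -0.061, 0.11]
tool_rot: [-0.528, 0.529, -0.47, 0.469]
contact_force: [-0.2, -0.4, 0.9]
width: 0.0004
```

```bash
python3 look.py i wrist side
```

```text
9.9833 [ 0.56329544 -0.06095603  0.11002689] cab [-0.057   0.0879  0.11  ] [-0.16 -0.39  0.92] 0.0003857068694983847
```

View pics/iw.png

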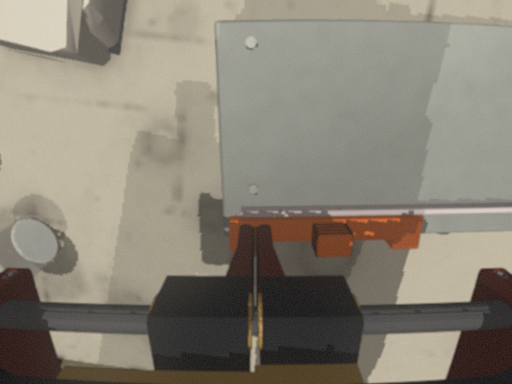

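View pics/is.png

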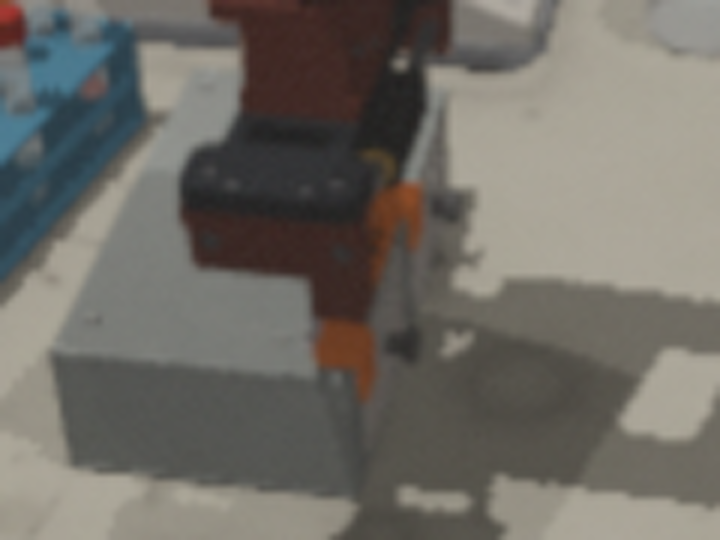

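{"api": "step_arm", "payload": {"offset": [[0.005, 0, 0], [0.01, 0, 0], [0.015, 0, 0], [0.02, 0, 0], [0.025, 0, 0], [0.03, 0, 0], [0.034, 0, 0], [0.038, 0, 0], [0.042, 0, 0], [0.045, 0, 0]], "spin": [0, 0, 0, 0, 0, 0, 0, 0, 0, 0], "grip": [0, 0, 0, 0, 0, 0, 0, 0, 0, 0]}}

```text
t: 10.92
tcp_pos: [0.5695, -0.106, 0.1107]
tool_rot: [0.529, -0.529, 0.469, -0.47]
contact_force: [1.6, 1.4, 1.3]
width: 0.0002
```

{"api": "step_arm", "payload": {"offset": [[0.001, 0, 0], [0.002, 0, 0], [0.003, 0, 0]], "spin": [0, 0, 0], "grip": [0, 0, 0]}}

```text
t: 11.17
tcp_pos: [0.5697, -0.1085, 0.1106]
tool_rot: [0.529, -0.529, 0.469, -0.469]
contact_force: [1.1, 1.2, 0.5]
width: 0.0005
```

```bash
python3 look.py j wrist
```

```text
11.1667 [ 0.56972346 -0.10849608  0.1106409 ] cab [-0.0562  0.0399  0.1106] [1.06 1.23 0.46] 0.0004978646092661639
```

View pics/jw.png

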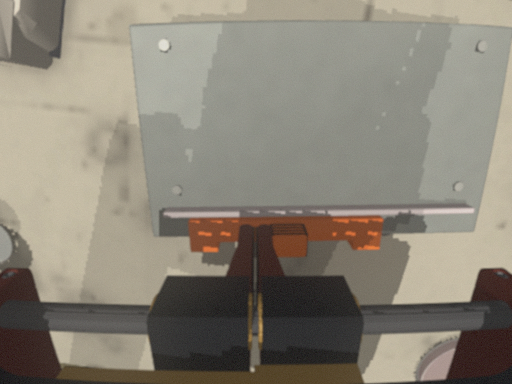

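Contact is kept and the bolt is moving; I keep creeping to the stop.

{"api": "step_arm", "payload": {"offset": [[0.001, 0, 0], [0.002, 0, 0], [0.003, 0, 0], [0.004, 0, 0], [0.005, 0, 0]], "spin": [0, 0, 0, 0, 0], "grip": [0, 0, 0, 0, 0]}}

```text
t: 11.63
tcp_pos: [0.5703, -0.1135, 0.1106]
tool_rot: [0.529, -0.529, 0.469, -0.469]
contact_force: [0.9, 1.3, -0.3]
width: 0.0005
```

{"api": "step_arm", "payload": {"offset": [[0.001, 0, 0], [0.002, 0, 0], [0.003, 0, 0]], "spin": [0, 0, 0], "grip": [0, 0, 0]}}

```text
t: 11.88
tcp_pos: [0.5706, -0.1165, 0.1106]
tool_rot: [0.529, -0.529, 0.469, -0.469]
contact_force: [0.3, 5.3, 0.1]
width: 0.0009
```

{"api": "step_arm", "payload": {"offset": [[0.001, 0, 0], [0.002, 0, 0], [0.002, 0, 0], [0.002, 0, 0]], "spin": [0, 0, 0, 0], "grip": [0, 0, 0, 0]}}

```text
t: 12.22
tcp_pos: [0.5707, -0.1167, 0.1107]
tool_rot: [0.529, -0.528, 0.47, -0.469]
contact_force: [1.1, 12.1, 2.7]
width: 0.0005
```

```bash
python3 look.py k wrist
```

```text
12.2167 [ 0.57065533 -0.11669741  0.1106633 ] cab [-0.0563  0.0317  0.1107] [ 1.15 12.1   2.66] 0.0004695549735957863
```

View pics/kw.png

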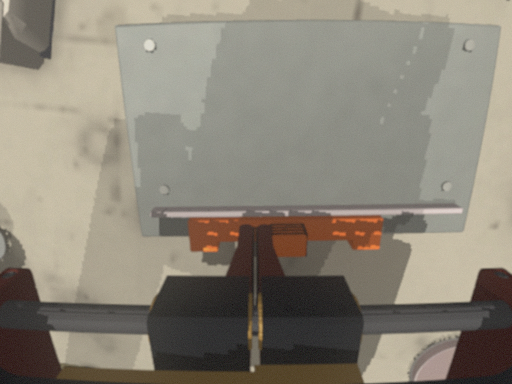

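End stop reached (12 N, no further motion). Back off left, up and away, then check.

{"api": "step_arm", "payload": {"offset": [[-0.015, 0, 0], [-0.025, 0, 0], [-0.025, -0.03, 0], [-0.025, -0.055, 0], [-0.025, -0.055, -0.03], [-0.025, -0.055, -0.06], [-0.025, -0.055, -0.09], [-0.02, -0.055, -0.12], [-0.02, -0.055, -0.12], [-0.02, -0.055, -0.12]], "spin": [0, 0, 0, 0, 0, 0, 0, 0, 0, 0], "grip": [0, 0, 0, 0, 0, 0, 0, 0, 0, 0]}}

```text
t: 13.1
tcp_pos: [0.4481, -0.1126, 0.1658]
tool_rot: [-0.528, 0.529, -0.47, 0.47]
contact_force: [0.5, -0.3, -0.7]
width: 0.0006
```

```bash
python3 look.py l side top; python3 - <<'E'
from h import *;from bench import env
s=env.sense();f=env.grab_frame('wrist');cv2.imwrite('pics/lw.png',f['pixels'][:,:,::-1])
hsv=cv2.cvtColor(f['pixels'],cv2.COLOR_RGB2HSV);m=cv2.inRange(hsv,(3,150,100),(20,255,255));m[110:]=0
x,y,w,h=cv2.boundingRect(m);print(x,y,w,h,[incab(p).round(4) for p in onz(f,[(x,y+h-1),(x+w,y+h-1)],.078,s)])
E
```

```text
13.1 [ 0.44811081 -0.11263054  0.16583405] cab [-0.1775  0.0502  0.1658] [ 0.46 -0.34 -0.75] 0.0006250294011534051
221 22 174 41 [array([-0.069 ,  0.0744,  0.078 ]), array([-0.0677, -0.0501,  0.078 ])]
```

View pics/lw.png

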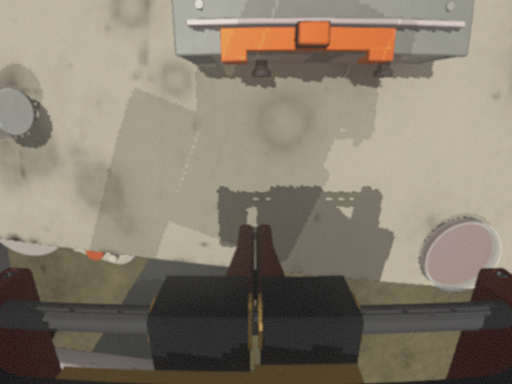

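View pics/ls.png

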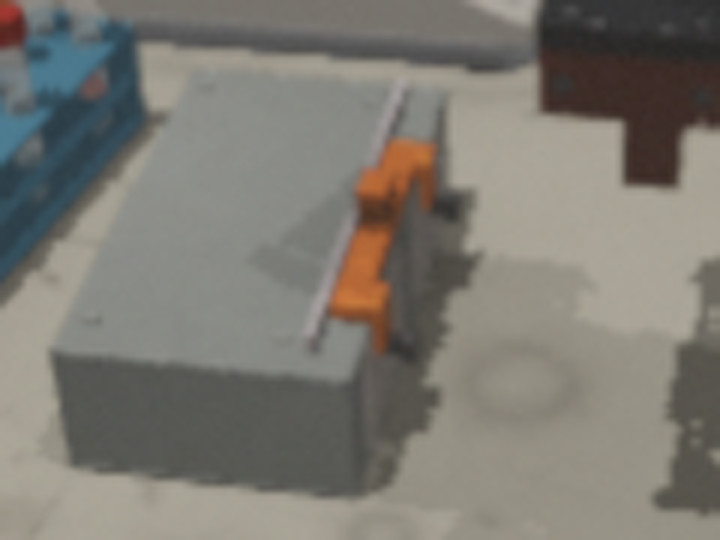

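```bash
python3 -c "
from bench import env
print(env.job_done())"
```

```text
the job is handed in; nothing more can be done
None
```

I pushed the right drawer and then the left drawer home by their knobs with the closed fingertips. Then I pushed the orange bolt's thumb piece right to its end stop, withdrew the arm and handed the job in at about 13 s of the 64 s allowed.

**Drawers:** both stopped moving while the push force rose to about 6 N. In the last pictures both fronts look flush and the knobs stand level. The tool's stopping positions for the two drawers differed by 1.4 mm, which I put down to about 0.8° of error in my measured cabinet angle.

**Bolt:** before I pushed it, a picture showed it still fully left. It then held still against 12 N at the right-hand end. The pictures give a travel of 31 mm at one end and 34 mm at the other, averaging 32 mm.

**Not checked:** the vials are out of sight inside the shut drawer, so I could not see whether they still stand. I pushed that drawer slowly (36 mm/s at most), and the fingers stayed outside it. I did not re-measure the bystanders; the arm's path stayed clear of them.

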